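# Clear up after a tensile test series

## Robot

A 6-joint arm with a two-finger parallel gripper is mounted at the origin on the work surface. World frame = base frame: x ahead of the robot, y to its left, z up, the work surface at z = 0. Lengths are in m, angles in rad, forces in N, time in s.
With the tool pointing down it reaches from about 0.35 to 0.85 m from the base axis. Payload 8.1 kg.
Tool frame: the origin (TCP) lies on the centre line of the jaws, within the pads' length; the fingertips stand robot.tips_ahead ahead of it and the grasp point (between the pads) lies 6 mm ahead of it (robot.tips_ahead is the distance from the TCP to the fingertips, in m); z points along the fingers, y is the line along which they close (so a half turn about z gives the same grasp; the last joint's range is limited). The gripper opens to 93 mm and grips with 3 to 60 N. Pads are 15 mm wide; open, the fingers measure 128 mm over their backs; the gripper's body (75 mm by 188 mm) begins 65 mm behind the grasp point.
Start: joints at [-1.224, 0.13, 1.488, -0, 1.523, -0.085], TCP at [0.251, -0.545, 0.244] pointing down, gripper open.
Joint ranges: [-2.96, 2.96], [-0.89, 2.26], [0.02, 2.5], [-1.34, 4.48], [0, 2.73], [-2.66, 2.66]. Speed limits (rad/s): [2.39, 2.39, 2.79, 3.14, 3.14, 3.14].

## Interface

Orientations are given as a rotation vector (axis times angle).
In Python, from plant import robot gives the robot as it stands.
- The arm moves only by the tool apply_moves, never from a script. Its arguments are lists of equal length, an entry for each row: "delta_pos": the shift along the tool's x, y, z in cm, a list of three; "twist": the turn about the tool's z in rad. A call has 1 to 8 rows; each row shifts and turns the commanded pose from where the row before left it, along the tool's axes as they then stand; what a row does not reach is not made up. A row lasts 1/8 s, in which the tool goes at most 62.5 mm and 10.7 degrees, less where a joint would pass 70% of its speed; a pose out of reach is approached as far as the arm can. A call with a gripper value outside its range is refused whole. "gripper" is the finger opening in cm, from 0 to 9.3, set as the call begins (left out, the last holds). The fingers move at their own pace and stop on an object; "squeeze" is the grip in N (left out, the last holds). Time passes only in rows, so rows that do not move let the fingers close. It gives the time, the measured TCP pose, the force, the opening and the grip force at its end, in the units of the state.
- robot.read_state(): the state, without advancing time (a new reading comes with each control period).
- robot.read_camera(name): name is "scene" or "top"; returns a dict with "frame" (480x640x3 uint8, red, green, blue), "vertical_fov" (degrees; the focal length in pixels is half the picture's height over the tangent of half this angle, whatever the lens; pixels are square), "cx", "cy" (the principal point, pixels), "k1" (the pictures are not rectified: a ray, as slopes to the right and down, at radius r is drawn at 1 + k1 r^2 times it, then the intrinsics apply), "R" (3x3) and "t" (3): a world point X has camera coordinates R X + t. Camera axes: x right, y down, z forward; pixel columns grow to the right and rows downward; lengths in m; the calibration is good to about 2 mm. A picture is of the moment at which its call begins. There is no depth.
- robot.close_job(): hands the job in; it is judged then, once.
The state is a dict: "t": time; "q": joint angles; "dq": joint speeds; "joint_torque": joint torques, N m; "tool_pos": TCP position; "orientation": TCP orientation; "force": force on the tool from outside, world axes, zero at the start; "wrist_torque": the same for the moment, N m; "opening": finger opening in m; "gripper_force": force on a finger pad.
Only numpy, scipy, OpenCV 4.12 (cv2) and the standard library are available. Lean on these libraries where they do the work, as an engineer would, in place of code of your own. Each camera call takes 0.05 s, during which the arm holds its last target. There are 200 camera calls.

## Task

Clear up after the bar tests: gather all the broken halves from the bench into the tipping pan, then lift the pan by its red handle right up to its stop so that they slide into the scrap bin, and bring the pan back down level. Stand every whole bar from the slanted rack end-down in the upright holder, one to a slot and right down to the bottom (before or after the scrap). Leave the mug, the jar and the calliper where they are.

Things in the scene. Friction and masses are not known exactly. Their poses are not given: they have to be found in the camera images.
- bar1: whole test bar, bright aluminium, 14 x 14 x 130 mm, 0.05-0.1 kg, orange band at both ends, may be absent; origin at the centre of its lower end face, z along the bar to the other end, x and y square to its sides. Starts leaning in the rack, lower end on the rack's stop, its upper 60 mm free of the rack on all sides, 50 mm from the next slot
- bar2: whole test bar, bright aluminium, 14 x 14 x 130 mm, 0.05-0.1 kg, orange band at both ends, may be absent; origin at the centre of its lower end face, z along the bar to the other end, x and y square to its sides. Starts leaning in the rack, lower end on the rack's stop, its upper 60 mm free of the rack on all sides, 50 mm from the next slot
- bar3: whole test bar, bright aluminium, 14 x 14 x 130 mm, 0.05-0.1 kg, orange band at both ends, may be absent; origin at the centre of its lower end face, z along the bar to the other end, x and y square to its sides. Starts leaning in the rack, lower end on the rack's stop, its upper 60 mm free of the rack on all sides, 50 mm from the next slot
- bar4: whole test bar, bright aluminium, 14 x 14 x 130 mm, 0.05-0.1 kg, orange band at both ends, may be absent; origin at the centre of its lower end face, z along the bar to the other end, x and y square to its sides. Starts leaning in the rack, lower end on the rack's stop, its upper 60 mm free of the rack on all sides, 50 mm from the next slot
- half1: broken half of a test bar, plain grey steel, 50 x 14 x 14 mm, about 0.06 kg, one end orange, the broken end whitish, lying flat on the bench; origin at the centre of its underside, x along its 50 mm length, z up. Some may be absent
- half2: broken half of a test bar, plain grey steel, 50 x 14 x 14 mm, about 0.06 kg, one end orange, the broken end whitish, lying flat on the bench; origin at the centre of its underside, x along its 50 mm length, z up. Some may be absent
- half3: broken half of a test bar, plain grey steel, 50 x 14 x 14 mm, about 0.06 kg, one end orange, the broken end whitish, lying flat on the bench; origin at the centre of its underside, x along its 50 mm length, z up. Some may be absent
- rack: fixed white and blue slanted rack, 110 x 220 mm foot, 90 mm high; origin at the centre of its underside; y runs along its row of four grooves (50 mm apart). The bars in it lie in its xz plane, leaning 25 degrees from vertical, upper end towards the rack's -x (towards the robot), upper end 143 mm above the bench
- holder: loose upright blue and yellow holder, 0.9 kg, 42 (x) x 152 (y) x 80 mm high on a heavy dark steel foot 84 x 164 x 8 mm, with four separate square slots, each 22 x 22 mm and 72 mm deep (floor 8 mm above the bench), in a row along its y, 38 mm apart; origin at the centre of its underside, z up
- slot1 (a point): centre of the mouth of slot 1 of the holder, 80 mm above the holder's underside, axes as the holder's; bars may go in any slots, one each
- slot2 (a point): centre of the mouth of slot 2 of the holder, 80 mm above the holder's underside, axes as the holder's; bars may go in any slots, one each
- slot3 (a point): centre of the mouth of slot 3 of the holder, 80 mm above the holder's underside, axes as the holder's; bars may go in any slots, one each
- slot4 (a point): centre of the mouth of slot 4 of the holder, 80 mm above the holder's underside, axes as the holder's; bars may go in any slots, one each
- pan (a joint): angle of the steel tipping pan, rad: 0 = level, 1.2 = tipped right up against its stop, pouring end down; a stiff hinge (under 5 N at the handle), it stays where it is left
- pan_floor (a point): centre of the pan's floor (top face), turns with the pan; the floor is 140 (x) x 150 mm (y) and 95 mm above the bench when level, walls 30 mm high on three sides (4 mm thick) and open at -y, over the bin; y points to the handle, z up out of the pan
- pan_handle (a point): middle of the red round handle bar of the pan, 12 mm diameter, 100 mm long along x between two arms, axes as the pan's; it stands 47 mm beyond the pan's end wall, 24 mm above the pan's floor, 119 mm above the bench when level; free above, below and on both sides, and can turn in the fingers
- pan_hinge (a point): middle of the pan's hinge axis, which runs along the pan's x at its open end, 95 mm above the bench; the handle lies 197 mm from it along the pan's y and 24 mm along its z, and rises and swings over towards the bin as the joint grows
- bin_floor (a point): centre of the floor of the fixed grey scrap bin beneath the open end of the pan, 160 x 160 mm inside, front wall 75 mm high, back and side walls 175 mm; 5 mm above the bench; y as the level pan's
- mug: white mug, 80 mm across, 92 mm high, loose, not part of the job; origin at the centre of its underside
- jar: amber glass jar, 60 mm across, 85 mm high, loose, not part of the job; origin at the centre of its underside
- calliper: steel and black calliper, 200 mm long (along x), lying flat, loose, not part of the job; origin at the centre of its underside
There are look-alikes about, which are no part of the job. What is shaped like the bar3 but blue or purple is not meant.

How it is judged:
By the outcome, as a careful person would: the job done as asked, in the order asked, and still so for the second after the job is handed in, with the robot touching nothing.
Of bar1, bar2, bar3, bar4 only 3 to 4 are there at a start; the rules pass over those that are not, and their reading is None.
Of half1, half2, half3 only 2 to 3 are there at a start; the rules pass over those that are not, and their reading is None.
At some moment in a run one of half1, half2, half3, holder may be knocked a few centimetres aside while the robot is not near it.
It also fails if it takes over 210 s, if anything falls off the work surface, if the arm or the gripper's body presses on something with over 40 N, if the wrist force passes 120 N, or if a joint passes its speed limit or range.

## Working session

There is one attempt and no reset: what is moved stays moved. The work goes in short steps, Python scripts to look and compute and a tool call to move; the robot and the scene stay as the last step left them, time stands still between calls to the robot, and variables do not carry over. Pictures are saved under pics/ and viewed, at most 14 in all, crops included, and the job is handed in when it is done.

Besides the shell and the picture viewer there is one more tool, called after ">>>" as a command line: name --pt "numbers of a row" for each row, then --argument value for the rest. apply_moves: Moves the arm, as the interface text tells. Its arguments: {"type":"object","properties":{"delta_pos":{"type":"array"},"twist":{"type":"array"},"gripper":{"type":"number"},"squeeze":{"type":"number"}},"required":["delta_pos","twist"]}

```bash
ls; mkdir -p pics; cat > h.py <<'E'
import numpy as np,cv2
from plant import robot
from scipy.spatial.transform import Rotation as Rn
def cam(n,save=None):
    c=robot.read_camera(n)
    if save: cv2.imwrite('pics/'+save,c['frame'][:,:,::-1])
    return c
def ray(c,u,v):
    f=240/np.tan(np.radians(c['vertical_fov'])/2)
    d=np.array([(u-c['cx'])/f,(v-c['cy'])/f]);s=d.copy()
    for _ in range(30): s=d/(1+c['k1']*(s@s))
    R=np.array(c['R']);o=-R.T@np.array(c['t'])
    return o,R.T@np.array([s[0],s[1],1])
def onz(c,u,v,z):
    o,d=ray(c,u,v);return o+d*(z-o[2])/d[2]
def proj(c,X):
    f=240/np.tan(np.radians(c['vertical_fov'])/2)
    p=np.array(c['R'])@np.array(X)+np.array(c['t']);s=p[:2]/p[2]
    s=s*(1+c['k1']*(s@s));return s*f+[c['cx'],c['cy']]
E
python3 - <<'E'
from h import *
for n in('scene','top'):
    c=cam(n,n+'0.png');o,_=ray(c,320,240);print(n,c['vertical_fov'],c['k1'],o,np.round(c['R'],3).tolist())
s=robot.read_state();print(s['tool_pos'],s['orientation'],s['opening'],robot.tips_ahead,s['t'])
E
```

```text
pics
scene 57.25909733073896 -0.0911539439424737 [1.27298787 0.28295649 0.74353366] [[-0.416, 0.909, 0.016], [0.587, 0.282, -0.758], [-0.694, -0.306, -0.652]]
top 48.02824315489598 -0.10840098030773604 [0.50391969 0.00653619 1.38309718] [[-0.024, -1.0, -0.013], [-0.998, 0.025, -0.051], [0.051, 0.011, -0.999]]
[ 0.25095753 -0.54448605  0.24267704] [-3.06705276e+00 -6.72632211e-01  3.36018605e-04] 0.09234357642984878 0.025 0.1
```

View pics/scene0.png

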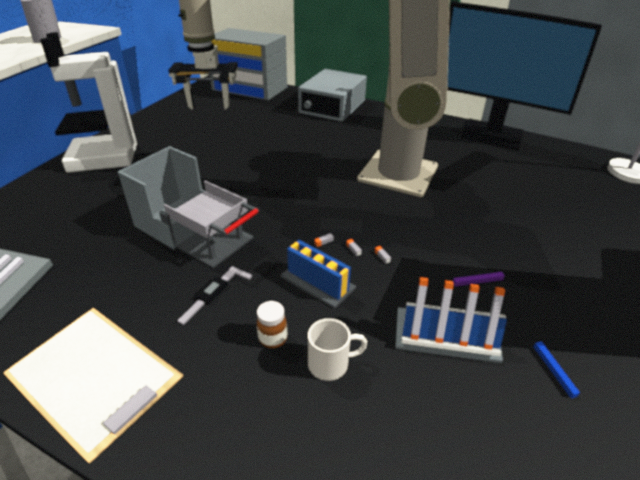

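View pics/top0.png

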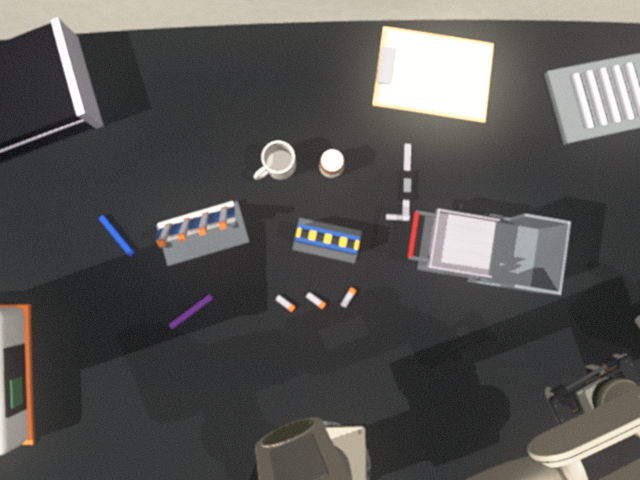

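The scene shows four bars in the rack (tops around (423,282)…(498,292) in the scene view), three halves (top view (285,303), (316,300), (349,297)), the holder at (328,240), the pan handle at (414,235), and the bin at the right. Blue and purple bars are look-alikes.

```bash
cat > m.py <<'E'
from h import *
def blobs(c,lo,hi,amin,box=None):
    hsv=cv2.cvtColor(c['frame'],cv2.COLOR_RGB2HSV)
    m=cv2.inRange(hsv,np.array(lo),np.array(hi))
    if box: k=np.zeros_like(m);k[box[1]:box[3],box[0]:box[2]]=255;m&=k
    n,l,st,ce=cv2.connectedComponentsWithStats(m)
    return [(ce[i],st[i],(l==i).astype(np.uint8)) for i in range(1,n) if st[i,4]>=amin]
def halves(c,z=0.014,box=(230,265,400,330)):
    g=cv2.cvtColor(c['frame'],cv2.COLOR_RGB2GRAY);x0,y0,x1,y1=box
    hsv=cv2.cvtColor(c['frame'],cv2.COLOR_RGB2HSV)
    m=(hsv[:,:,2]>90).astype(np.uint8);k=np.zeros_like(m);k[y0:y1,x0:x1]=1;m&=k
    n,l,st,ce=cv2.connectedComponentsWithStats(m)
    for i in range(1,n):
        if st[i,4]<60: continue
        pts=np.argwhere(l==i)[:,::-1]
        X=np.array([onz(c,u,v,z)[:2] for u,v in pts]).astype(np.float32)
        r=cv2.minAreaRect(X*1000)
        b=cv2.boxPoints(r);e=b[1]-b[0],b[2]-b[1];e=max(e,key=lambda q:q@q)
        print('half',np.round(ce[i]),np.round(np.array(r[0])/1000,4),'size',np.round(r[1],0),'ang deg',round(np.degrees(np.arctan2(e[1],e[0])),1))
E
python3 - <<'E'
from m import *
c=cam('top');s=cam('scene')
halves(c)
print('yellow');
for b in blobs(c,(20,120,90),(35,255,255),15,(280,215,375,265)): print(b[0].round(1),b[1][4],onz(c,*b[0],.08).round(4))
print('orange top');
for b in blobs(c,(3,120,80),(17,255,255),8,(140,190,260,280)): print(b[0].round(1),b[1],onz(c,*b[0],.14).round(4))
print('orange scene');
for b in blobs(s,(3,120,80),(17,255,255),8,(390,260,520,365)): print(b[0].round(1),b[1],onz(s,*b[0],.138).round(4))
print('red')
for n,q in(('t',c),('s',s)):
  for r in((0,150,90),(2,255,255)),((172,150,90),(180,255,255)):
    for b in blobs(q,*r,30): print(n,b[0].round(1),b[1],onz(q,*b[0],.12).round(4))
f=c['frame'][:,:,::-1]
a=np.hstack([cv2.resize(f[190:280,140:260],None,fx=3.3,fy=3.3,interpolation=2),cv2.resize(f[200:290,280:400],None,fx=3.3,fy=3.3,interpolation=2)])
b=cv2.resize(f[200:300,400:580],None,fx=2.9,fy=2.9,interpolation=2)
b=cv2.copyMakeBorder(b,0,0,0,a.shape[1]-b.shape[1],0)
cv2.imwrite('pics/c1.png',np.vstack([a,b]));print(a.shape,b.shape)
E
```

```text
half [348. 297.] [ 0.437  -0.0738] size [23. 57.] ang deg -30.6
half [315. 300.] [0.432  0.0095] size [58. 22.] ang deg 51.1
half [285. 303.] [0.4261 0.0869] size [58. 22.] ang deg 50.1
yellow
[298.2 232. ] 39 [0.6006 0.0468 0.08  ]
[312.  234.9] 61 [0.5926 0.0136 0.08  ]
[327.4 238.3] 60 [ 0.5835 -0.0235  0.08  ]
[342.4 241.6] 61 [ 0.5745 -0.0597  0.08  ]
[356.3 244.5] 45 [ 0.5666 -0.0931  0.08  ]
orange top
[222.2 224.8] [219 221   8   8  49] [0.6174 0.2214 0.14  ]
[201.8 230.8] [198 227   8   8  48] [0.6047 0.2696 0.14  ]
[181.3 236.8] [178 234   8   7  45] [0.5918 0.3181 0.14  ]
[160.8 243.3] [157 239   9   9  55] [0.5779 0.367  0.14  ]
orange scene
[423.4 280.8] [419 277  10   9  83] [0.6221 0.2191 0.138 ]
[448.5 284.2] [444 280  10  10  83] [0.61   0.2671 0.138 ]
[474.3 287.7] [469 284  11   9  80] [0.5977 0.316  0.138 ]
[499.6 290.8] [495 287  10   9  78] [0.5848 0.3638 0.138 ]
[414.3 336.5] [411 335   8   5  29] [0.7651 0.2403 0.138 ]
[438.6 340. ] [435 338   8   5  31] [0.7546 0.2812 0.138 ]
[463.2 343.1] [460 341   8   5  31] [0.7434 0.3222 0.138 ]
[487.5 346.3] [484 344   8   5  33] [0.7327 0.3627 0.138 ]
red
t [413.1 234.1] [408 212  11  45 232] [ 0.5859 -0.2246  0.12  ]
s [241.4 220.2] [225 208  34  26 227] [ 0.5882 -0.2263  0.12  ]
(297, 792, 3) (290, 792, 3)
```

View pics/c1.png

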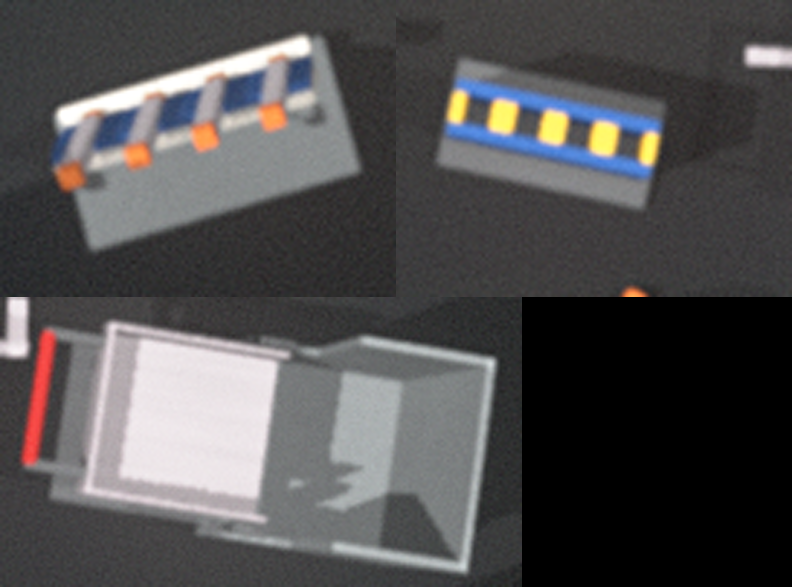

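```bash
cat >> m.py <<'E'
def plan(x,y,z,phi=None):
    """phi: wanted world angle (deg) of the closing axis, mod 180. translation first in present axes, then twist"""
    s=robot.read_state();R=Rn.from_rotvec(s['orientation']).as_matrix()
    d=R.T@(np.array([x,y,z])-s['tool_pos'])*100
    ph=np.degrees(np.arctan2(R[1,1],R[0,1]));tw=0
    if phi is not None: tw=-((phi-ph+90)%180-90)
    print('  at',s['tool_pos'].round(4),'phi %.1f q6 %.2f'%(ph,s['q'][5]),'d_cm',d.round(2),'rows>=',int(np.ceil(np.linalg.norm(d)/6.2)),'twist rad %.3f (other %.3f)'%(np.radians(tw),np.radians(tw-np.sign(tw)*180)))
def panframe(c,s):
    out=[]
    for q in(c,s):
        hs=cv2.cvtColor(q['frame'],cv2.COLOR_RGB2HSV)
        m=((hs[:,:,0]<3)|(hs[:,:,0]>171))&(hs[:,:,1]>150)&(hs[:,:,2]>90)
        p=np.argwhere(m)[:,::-1]
        X=np.array([onz(q,u,v,.119)[:2] for u,v in p]);X=X[np.abs(X-np.median(X,0)).max(1)<.08]
        mu=X.mean(0);w=np.linalg.svd(X-mu)[2][0];w*=np.sign(w[0]);out.append((mu,w));print('handle',mu.round(4),'xdir ang %.1f'%np.degrees(np.arctan2(w[1],w[0])))
    return out
E
python3 - <<'E'
from m import *
c=cam('top');s=cam('scene');panframe(c,s)
# pan floor corners / rim ends, seen in top
print('lower ends');
for u,v in((414.3,336.5),(438.6,340),(463.2,343.1),(487.5,346.3)): print(onz(s,u,v,.026).round(4))
print('pan outer rim corners');
for u,v in((110,27),(87,194),(280,60),(262,218)): print(onz(c,400+u/2.9,200+v/2.9,.125).round(4))
halves(c)
plan(.437,-.0738,.10,-30.6+90)
E
```

```text
handle [ 0.585  -0.2247] xdir ang -10.8
handle [ 0.5871 -0.2272] xdir ang -10.2
lower ends
[0.6711 0.2324 0.026 ]
[0.6588 0.2808 0.026 ]
[0.6454 0.3294 0.026 ]
[0.6327 0.3775 0.026 ]
pan outer rim corners
[ 0.6427 -0.2847  0.125 ]
[ 0.5078 -0.261   0.125 ]
[ 0.6126 -0.4241  0.125 ]
[ 0.4844 -0.4039  0.125 ]
half [348. 297.] [ 0.4371 -0.0737] size [23. 57.] ang deg -30.6
half [315. 300.] [0.4321 0.0097] size [58. 22.] ang deg 51.8
half [285. 303.] [0.4261 0.0869] size [58. 22.] ang deg 50.1
  at [ 0.251  -0.5448  0.2433] phi -65.3 q6 -0.09 d_cm [ 36.6  -34.99  14.35] rows>= 9 twist rad 0.966 (other -2.176)
```

>>> apply_moves --pt "4.3 -4.1 0.5" --pt "4.3 -4.1 0.5" --pt "4.3 -4.1 0.5" --pt "4.3 -4.1 0.5" --pt "4.3 -4.1 0.5" --pt "4.3 -4.1 0.5" --pt "4.3 -4.1 0.5" --pt "4.3 -4.1 0.5" --twist '[0,0,0,0,0,0,0,0]' --gripper 4.5

```text
t: 1.3
tool_pos: [0.4267, -0.1013, 0.2038]
orientation: [3.068, 0.673, 0.001]
force: [0.5, 0.1, -0.4]
opening: 0.0449
gripper_force: 0.0
```

>>> apply_moves --pt "2.2 -2.2 2" --pt "0 0 2" --pt "0 0 2" --pt "0 0 2" --pt "0 0 1" --pt "0 0 1" --pt "0 0 0" --twist '[0,0.161,0.161,0.161,0.161,0.161,0.161]'

```text
t: 2.17
tool_pos: [0.4363, -0.0737, 0.1026]
orientation: [-3.028, 0.837, 0.003]
force: [0.2, 0.8, -0.1]
opening: 0.0449
gripper_force: 0.0
```

```bash
python3 - <<'E'
from m import *
c=cam('top','t1.png');halves(c)
plan(.437,-.0738,.0275,-30.6+90);print(robot.read_state()['force'])
E
```

```text
half [357. 306.] [ 0.4268 -0.0835] size [239. 142.] ang deg 88.5
half [285. 303.] [0.4259 0.0867] size [58. 22.] ang deg 50.1
  at [ 0.4366 -0.0738  0.1031] phi -121.4 q6 1.83 d_cm [ 0.04 -0.02  7.56] rows>= 2 twist rad -0.013 (other 3.128)
[ 0.29300814 -0.32212113 -0.16295795]
```

>>> apply_moves --pt "0 0 4" --pt "0 0 2.5" --pt "0 0 1.0" --pt "0 0 0" --twist '[0,0,0,0]'

```text
t: 2.72
tool_pos: [0.4368, -0.0738, 0.0285]
orientation: [-3.031, 0.828, 0.001]
force: [1.0, 0.5, 0.7]
opening: 0.0446
gripper_force: 0.0
```

>>> apply_moves --pt "0 0 0" --pt "0 0 0" --pt "0 0 0" --pt "0 0 0" --pt "0 0 -4" --pt "0 0 -5" --pt "0 0 -4" --pt "0 0 -3" --twist '[0,0,0,0,0,-0.18,-0.18,-0.18]' --gripper 0.5 --squeeze 25

```text
t: 3.72
tool_pos: [0.4375, -0.074, 0.1908]
orientation: [3.141, 0.018, 0.003]
force: [1.2, -1.4, -1.2]
opening: 0.0134
gripper_force: 24.8
```

>>> apply_moves --pt "0 0 0" --pt "0 0 0" --pt "0 0 0" --pt "0 0 0" --pt "0 0 0" --pt "0 0 0" --pt "0 0 0" --pt "0 0 0" --twist '[-0.175,-0.175,-0.175,-0.175,-0.175,-0.175,-0.175,-0.175]'

```text
t: 4.72
tool_pos: [0.4369, -0.0738, 0.1885]
orientation: [-2.391, -2.038, 0.0]
force: [0.3, 0.8, -1.8]
opening: 0.0136
gripper_force: 24.8
```

```bash
python3 - <<'E'
from m import *
c=cam('top');halves(c)
plan(.5408,-.3062,.19,-10.4);s=robot.read_state();print(s['force'],s['opening'])
E
```

```text
half [358. 305.] [ 0.4319 -0.0836] size [239. 152.] ang deg 88.5
half [285. 303.] [0.4263 0.0868] size [57. 21.] ang deg 51.2
  at [ 0.4369 -0.0738  0.1885] phi -8.6 q6 -0.13 d_cm [-21.42  13.76  -0.16] rows>= 5 twist rad 0.031 (other -3.110)
[-0.39311061 -0.99004767  0.51687245] 0.013657476167681868
```

>>> apply_moves --pt "-4.28 2.75 0" --pt "-4.28 2.75 0" --pt "-4.28 2.75 0" --pt "-4.28 2.75 0" --pt "-4.28 2.75 0" --pt "0 0 3" --pt "0 0 2.2" --pt "0 0 0.9" --twist '[0,0,0,0,0,0.03,0,0]'

```text
t: 5.78
tool_pos: [0.5365, -0.307, 0.1254]
orientation: [-2.427, -1.99, 0.001]
force: [0.1, -0.5, -0.9]
opening: 0.0136
gripper_force: 24.8
```

>>> apply_moves --pt "0 0 0" --pt "0 0 0" --pt "0 0 0" --twist '[0,0,0]' --gripper 3.0

```text
t: 6.15
tool_pos: [0.5383, -0.3079, 0.1291]
orientation: [2.426, 1.993, 0.001]
force: [-0.3, 0.5, 0.6]
opening: 0.0297
gripper_force: 0.0
```

>>> apply_moves --pt "0 0 -3" --pt "0 0 -4" --pt "2 1 -1" --pt "5 2 0" --twist '[0,0,0,0]'

```text
t: 6.65
tool_pos: [0.5815, -0.2455, 0.2095]
orientation: [2.428, 1.988, 0.002]
force: [0.7, -0.5, 0.4]
opening: 0.0298
gripper_force: 0.0
```

```bash
python3 - <<'E'
from m import *
c=cam('top','t2.png');halves(c)
halves(c,.1,(415,205,500,280))
cv2.imwrite('pics/c2.png',cv2.resize(c['frame'][200:330,270:520,::-1],None,fx=3,fy=3))
plan(.4321,.0097,.1,51.5+90)
E
```

```text
half [392. 312.] [ 0.4182 -0.1746] size [ 56. 129.] ang deg -1.6
half [316. 300.] [0.4318 0.0092] size [57. 22.] ang deg 51.1
half [285. 303.] [0.4262 0.0867] size [57. 22.] ang deg 49.5
half [458. 242.] [ 0.5663 -0.335 ] size [206. 179.] ang deg 88.4
  at [ 0.5845 -0.238   0.2083] phi -11.1 q6 -0.28 d_cm [ 21.34 -19.75  10.85] rows>= 6 twist rad 0.479 (other -2.663)
```

View pics/c2.png

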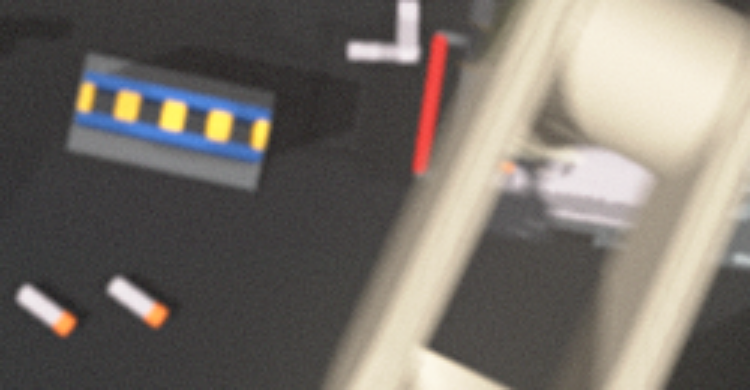

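>>> apply_moves --pt "4.27 -3.95 0" --pt "4.27 -3.95 0" --pt "4.27 -3.95 0" --pt "4.27 -3.95 0" --pt "4.27 -3.95 0" --pt "0 0 5" --pt "0 0 4" --pt "0 0 3" --twist '[0,0,0,0,0,0.16,0.16,0.16]' --gripper 4.5

```text
t: 7.7
tool_pos: [0.427, 0.0042, 0.0855]
orientation: [-2.834, -1.354, 0.002]
force: [0.5, 0.0, 0.5]
opening: 0.045
gripper_force: 0.0
```

```bash
python3 - <<'E'
from m import *
c=cam('top');halves(c)
plan(.4319,.0095,.0275,51.5+90)
E
```

```text
half [327. 274.] [ 0.496  -0.0229] size [21. 52.] ang deg -54.6
half [317. 309.] [0.4138 0.007 ] size [211. 111.] ang deg 88.7
  at [0.4247 0.0043 0.0818] phi -39.4 q6 0.58 d_cm [0.88 0.26 5.43] rows>= 1 twist rad -0.015 (other 3.126)
```

>>> apply_moves --pt "0.88 0.26 0" --pt "0 0 3" --pt "0 0 2.0" --pt "0 0 0.4" --pt "0 0 0" --twist '[0,0,0,0,0]'

```text
t: 8.38
tool_pos: [0.4369, 0.0084, 0.035]
orientation: [2.83, 1.363, 0.002]
force: [0.4, 1.1, 0.3]
opening: 0.0451
gripper_force: 0.0
```

>>> apply_moves --pt "0 0 0" --pt "0 0 0" --pt "0 0 0" --pt "0 0 0" --pt "0 0 -4" --pt "0 0 -5" --pt "0 0 -4" --pt "0 0 -3" --twist '[0,0,0,0,0,-0.16,-0.16,-0.16]' --gripper 0.5

```text
t: 9.38
tool_pos: [0.4361, 0.0082, 0.1957]
orientation: [2.421, 2.0, 0.002]
force: [0.3, 0.1, -1.0]
opening: 0.0135
gripper_force: 25.0
```

```bash
python3 - <<'E'
from m import *
plan(.5998,-.3170,.19,-10.4);s=robot.read_state();print(s['force'],s['opening'])
E
```

```text
at [0.4361 0.0082 0.1957] phi -10.9 q6 0.09 d_cm [-28.85  22.21   0.61] rows>= 6 twist rad -0.008 (other 3.133)
[ 0.26065751  0.10054472 -1.01163534] 0.013451128972977861
```

>>> apply_moves --pt "-4.81 3.7 0" --pt "-4.81 3.7 0" --pt "-4.81 3.7 0" --pt "-4.81 3.7 0" --pt "-4.81 3.7 0" --pt "-4.81 3.7 0" --pt "0 0 0" --pt "0 0 3" --twist '[0,0,0,0,0,0,0,0]'

```text
t: 10.38
tool_pos: [0.599, -0.3192, 0.1655]
orientation: [2.425, 1.991, 0.002]
force: [0.6, -0.4, -1.8]
opening: 0.0133
gripper_force: 25.0
```

```bash
python3 - <<'E'
from m import *
plan(.5998,-.3170,.132,-10.4)
E
```

```text
at [ 0.599  -0.3192  0.1655] phi -11.2 q6 -0.37 d_cm [0.24 0.03 3.35] rows>= 1 twist rad -0.014 (other 3.127)
```

>>> apply_moves --pt "0.2 0 2" --pt "0 0 1.3" --pt "0 0 0" --pt "0 0 0" --twist '[0,0,0,0]'

```text
t: 10.88
tool_pos: [0.5983, -0.3158, 0.1315]
orientation: [2.426, 1.994, 0.001]
force: [0.4, -0.1, -0.2]
opening: 0.0133
gripper_force: 25.0
```

>>> apply_moves --pt "0 0 0" --pt "0 0 0" --pt "0 0 -3" --pt "0 0 -5" --pt "4.6 -4.0 0" --pt "4.6 -4.0 0" --pt "4.6 -4.0 0" --pt "4.6 -4.0 0" --twist '[0,0,0,0,0,0,0,0]' --gripper 3.0

```text
t: 11.88
tool_pos: [0.4757, -0.103, 0.211]
orientation: [2.427, 1.994, 0.001]
force: [0.4, 1.5, 0.6]
opening: 0.0297
gripper_force: 0.0
```

```bash
python3 - <<'E'
from m import *
c=cam('top');halves(c);halves(c,.109,(425,212,500,270))
plan(.4262,.0867,.1,50+90)
E
```

```text
half [369. 297.] [ 0.4362 -0.1169] size [173. 162.] ang deg 88.5
half [285. 303.] [0.4263 0.0869] size [57. 22.] ang deg 49.5
half [462. 241.] [ 0.5685 -0.3444] size [180. 137.] ang deg 88.1
  at [ 0.4719 -0.0975  0.2094] phi -11.1 q6 -0.12 d_cm [17.17 -7.98 11.03] rows>= 4 twist rad 0.505 (other -2.637)
```

>>> apply_moves --pt "4.29 -2.0 1" --pt "4.29 -2.0 1" --pt "4.29 -2.0 1" --pt "4.29 -2.0 1" --pt "0 0 3" --pt "0 0 3" --pt "0 0 1" --pt "0 0 0" --twist '[0,0,0,0,0.17,0.17,0.16,0]' --gripper 4.5

```text
t: 12.92
tool_pos: [0.4308, 0.0794, 0.1]
orientation: [-2.844, -1.333, 0.002]
force: [-0.4, -1.0, 0.1]
opening: 0.0453
gripper_force: 0.0
```

```bash
python3 - <<'E'
from m import *
c=cam('top');halves(c)
plan(.4263,.0868,.0280,50+90)
E
```

```text
half [273. 309.] [0.4175 0.1189] size [211. 114.] ang deg 88.8
  at [0.4315 0.0794 0.1009] phi -39.6 q6 0.76 d_cm [ 0.24 -0.87  7.29] rows>= 2 twist rad 0.007 (other -3.135)
```

>>> apply_moves --pt "0.24 -0.87 1" --pt "0 0 3" --pt "0 0 2.5" --pt "0 0 0.8" --pt "0 0 0" --twist '[0,0,0,0,0]'

```text
t: 13.6
tool_pos: [0.4261, 0.087, 0.0276]
orientation: [-2.844, -1.333, 0.001]
force: [-0.2, -0.3, 0.2]
opening: 0.045
gripper_force: 0.0
```

>>> apply_moves --pt "0 0 0" --pt "0 0 0" --pt "0 0 0" --pt "0 0 0" --pt "0 0 -4" --pt "0 0 -5" --pt "0 0 -4" --pt "0 0 -3" --twist '[0,0,0,0,0,-0.165,-0.165,-0.165]' --gripper 0.5

```text
t: 14.6
tool_pos: [0.4267, 0.0869, 0.1897]
orientation: [2.426, 1.995, 0.003]
force: [-0.3, -0.7, -0.8]
opening: 0.0134
gripper_force: 25.0
```

```bash
python3 - <<'E'
from m import *
plan(.5586,-.3755,.19,-10.4);s=robot.read_state();print(s['force'],s['opening'])
E
```

```text
at [0.4267 0.0869 0.1897] phi -11.1 q6 0.28 d_cm [-4.282e+01  2.189e+01 -1.000e-02] rows>= 8 twist rad -0.013 (other 3.129)
[-0.33446259 -0.66743981 -0.76647217] 0.013405206452986117
```

>>> apply_moves --pt "-5.35 2.74 0" --pt "-5.35 2.74 0" --pt "-5.35 2.74 0" --pt "-5.35 2.74 0" --pt "-5.35 2.74 0" --pt "-5.35 2.74 0" --pt "-5.35 2.74 0" --pt "-5.35 2.74 0" --twist '[0,0,0,0,0,0,0,0]'

```text
t: 15.6
tool_pos: [0.5562, -0.3781, 0.1873]
orientation: [-2.432, -1.988, -0.0]
force: [0.1, 0.4, -0.1]
opening: 0.0134
gripper_force: 25.0
```

>>> apply_moves --pt "0 0 3" --pt "0 0 2.2" --pt "0 0 0.8" --pt "0 0 0" --twist '[0,0,0,0]'

```text
t: 16.1
tool_pos: [0.5558, -0.3751, 0.1272]
orientation: [-2.43, -1.989, 0.0]
force: [1.0, 0.6, -0.5]
opening: 0.0137
gripper_force: 25.0
```

```bash
python3 - <<'E'
from m import *
plan(.5586,-.3755,.126,-10.4)
E
```

```text
at [ 0.5558 -0.3751  0.1272] phi -11.4 q6 -0.47 d_cm [0.01 0.28 0.12] rows>= 1 twist rad -0.017 (other 3.124)
```

>>> apply_moves --pt "0 0 0" --pt "0 0 0" --pt "0 0 -3" --pt "0 0 -5" --pt "5.0 0 0" --pt "5.0 0 0" --pt "5.2 0 0" --pt "0 0 0" --twist '[0,0,0,0,0,0,0,0.175]' --gripper 3.0

```text
t: 17.1
tool_pos: [0.5874, -0.2235, 0.2089]
orientation: [2.595, 1.77, 0.003]
force: [0.1, -0.2, -1.1]
opening: 0.0303
gripper_force: 0.0
```

>>> apply_moves --pt "0 0 0" --pt "0 0 0" --pt "0 0 0" --pt "0 0 0" --pt "0 0 0" --pt "0 0 0" --pt "0 0 0" --pt "0 0 0" --twist '[0.173,0.173,0.173,0.173,0.173,0.173,0.173,0.173]'

```text
t: 18.1
tool_pos: [0.5866, -0.2272, 0.2087]
orientation: [3.126, -0.304, 0.002]
force: [0.3, 0.9, 0.6]
opening: 0.0301
gripper_force: 0.0
```

```bash
python3 - <<'E'
from m import *
c=cam('top');s=cam('scene')
cv2.imwrite('pics/c3.png',np.vstack([cv2.resize(s['frame'][140:270,110:290,::-1],None,fx=2.3,fy=2.3),cv2.resize(c['frame'][190:310,400:580,::-1],None,fx=2.3,fy=2.3)]))
panframe(c,s)
plan(.586,-.226,.125,79.6)
E
```

```text
return _methods._mean(a, axis=axis, dtype=dtype,
  ret = ret.dtype.type(ret / rcount)
Traceback (most recent call last):
  File "m.py", line 33, in panframe
    X=np.array([onz(q,u,v,.119)[:2] for u,v in p]);X=X[np.abs(X-np.median(X,0)).max(1)<.08]
                                                       ~~~~~~~~~~~~~~~~~~~~~~~~~~~~^^^
numpy.exceptions.AxisError: axis 1 is out of bounds for array of dimension 1
```

View pics/c3.png

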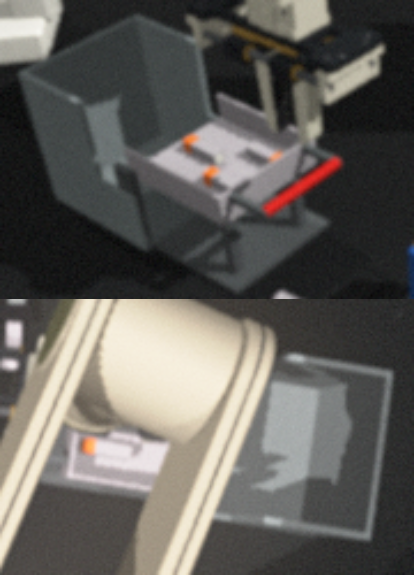

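The scene view shows all three halves in the pan (crop (190,143), (210,173), (265,155)); the handle is clear below the gripper.

>>> apply_moves --pt "0 0 4" --pt "0 0 3" --pt "0 0 1.4" --pt "0 0 0" --twist '[0,0,0,0]'

```text
t: 18.7
tool_pos: [0.5858, -0.227, 0.1231]
orientation: [-3.127, 0.292, 0.002]
force: [-0.1, 0.1, 0.2]
opening: 0.0303
gripper_force: 0.0
```

>>> apply_moves --pt "0 0 0" --pt "0 0 0" --pt "0 0 0" --pt "0 0 0" --twist '[0,0,0,0]' --gripper 0.3 --squeeze 20

```text
t: 19.2
tool_pos: [0.5873, -0.2268, 0.1253]
orientation: [-3.128, 0.294, -0.004]
force: [0.4, 5.0, 6.3]
opening: 0.0112
gripper_force: 20.0
```

```bash
python3 - <<'E'
from m import *
s=robot.read_state();print(s['opening'],s['tool_pos'],s['force'])
R=Rn.from_rotvec(s['orientation']).as_matrix()
a=np.radians(-10.4);py=np.array([-np.sin(a),np.cos(a),0])
p0=None
for k in range(0,13):
    th=1.2*k/12;P=py*(.197*np.cos(th)-.024*np.sin(th))+np.array([0,0,.197*np.sin(th)+.024*np.cos(th)])
    if p0 is not None: print(k,(R.T@(P-p0)*100).round(2))
    p0=P
E
```

```text
0.01123627223571135 [ 0.58734344 -0.22677976  0.1252825 ] [0.42702321 5.02473619 6.27460399]
1 [ 0.01  0.34 -1.95]
2 [ 0.01  0.53 -1.91]
3 [ 0.01  0.72 -1.85]
4 [ 0.01  0.9  -1.77]
5 [ 0.01  1.07 -1.67]
6 [ 0.01  1.23 -1.55]
7 [ 0.01  1.38 -1.42]
8 [ 0.01  1.52 -1.28]
9 [ 0.01  1.64 -1.12]
10 [ 0.01  1.74 -0.95]
11 [ 0.01  1.83 -0.77]
12 [ 0.01  1.9  -0.59]
```

>>> apply_moves --pt "0 0.34 -1.95" --pt "0 0.53 -1.91" --pt "0 0.72 -1.85" --pt "0 0.9 -1.77" --pt "0 1.07 -1.67" --pt "0 1.23 -1.55" --pt "0 1.38 -1.42" --pt "0 0 0" --twist '[0,0,0,0,0,0,0,0]'

```text
t: 20.2
tool_pos: [0.5761, -0.2862, 0.2491]
orientation: [-3.126, 0.293, -0.007]
force: [-2.1, 15.9, 14.8]
opening: 0.0109
gripper_force: 20.0
```

>>> apply_moves --pt "0 1.52 -1.28" --pt "0 1.64 -1.12" --pt "0 1.74 -0.95" --pt "0 1.83 -0.77" --pt "0 1.6 -0.5" --pt "0 0 0" --pt "0 0 0" --pt "0 0 0" --twist '[0,0,0,0,0,0,0,0]'

```text
t: 21.2
tool_pos: [0.5599, -0.3704, 0.2948]
orientation: [3.125, -0.295, 0.007]
force: [-1.1, 0.6, 13.4]
opening: 0.0114
gripper_force: 20.0
```

```bash
python3 - <<'E'
from m import *
s=robot.read_state();p=s['tool_pos']-[0,0,.006];print(s['opening'],s['tool_pos'],s['force'])
a=np.radians(-10.4);py=np.array([-np.sin(a),np.cos(a),0])
h=np.array([.587,-.2265,.095])-.197*py
d=p-h;print('angle',np.arctan2(d[2],d@py)-np.arctan2(24,197),np.linalg.norm(d))
c=cam('scene');cv2.imwrite('pics/c4.png',cv2.resize(c['frame'][100:270,90:310,::-1],None,fx=3,fy=3))
E
```

```text
0.011364802632116545 [ 0.55993723 -0.37043981  0.29480173] [-1.13573531  0.60753784 13.38633189]
angle 1.1944680655974504 0.20028420268015623
```

View pics/c4.png

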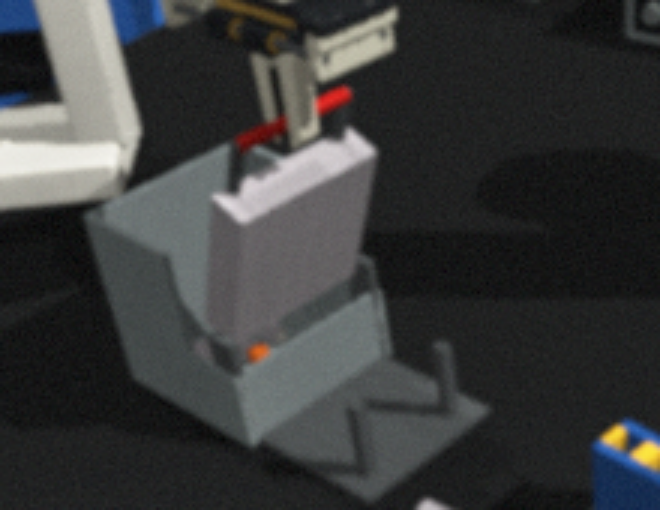

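The pan is tipped nearly up; an orange end is visible in the bin at (258,353). I'll nudge it onto the stop.

>>> apply_moves --pt "0 0.4 -0.1" --pt "0 0.4 -0.1" --pt "0 0 0" --pt "0 0 0" --twist '[0,0,0,0]'

```text
t: 21.75
tool_pos: [0.5596, -0.3725, 0.2953]
orientation: [-3.122, 0.287, -0.004]
force: [1.6, 23.3, 11.5]
opening: 0.0112
gripper_force: 20.0
```

```bash
python3 - <<'E'
from m import *
s=robot.read_state();p=s['tool_pos']-[0,0,.006];print(s['opening'],s['tool_pos'],s['force'])
a=np.radians(-10.4);py=np.array([-np.sin(a),np.cos(a),0])
h=np.array([.587,-.2265,.095])-.197*py
d=p-h;print('angle',np.arctan2(d[2],d@py)-np.arctan2(24,197),np.linalg.norm(d))
E
```

```text
0.011228019595081861 [ 0.55956885 -0.37251017  0.29527125] [ 1.57131358 23.34661258 11.52681639]
angle 1.205222876039031 0.20021943745966242
```

>>> apply_moves --pt "0 -0.8 0.2" --pt "0 -1.6 0.5" --pt "0 -1.83 0.77" --pt "0 -1.74 0.95" --pt "0 -1.64 1.12" --pt "0 -1.52 1.28" --pt "0 -1.38 1.42" --pt "0 -1.23 1.55" --twist '[0,0,0,0,0,0,0,0]'

```text
t: 22.75
tool_pos: [0.5805, -0.2617, 0.2148]
orientation: [3.127, -0.295, 0.003]
force: [6.8, -4.0, 1.4]
opening: 0.0114
gripper_force: 20.0
```

>>> apply_moves --pt "0 -1.07 1.67" --pt "0 -0.9 1.77" --pt "0 -0.72 1.85" --pt "0 -0.53 1.91" --pt "0 -0.34 1.95" --pt "0 0 0" --pt "0 0 0" --pt "0 0 0" --twist '[0,0,0,0,0,0,0,0]'

```text
t: 23.75
tool_pos: [0.5854, -0.2266, 0.1218]
orientation: [-3.127, 0.295, 0.004]
force: [3.6, -0.4, -3.8]
opening: 0.0114
gripper_force: 20.0
```

```bash
python3 - <<'E'
from m import *
s=robot.read_state();p=s['tool_pos']-[0,0,.006];print(s['opening'],s['tool_pos'],s['force'])
a=np.radians(-10.4);py=np.array([-np.sin(a),np.cos(a),0])
h=np.array([.587,-.2265,.095])-.197*py
d=p-h;print('angle',np.arctan2(d[2],d@py)-np.arctan2(24,197),np.linalg.norm(d))
E
```

```text
0.011393819332359695 [ 0.58535878 -0.22661109  0.12179868] [ 3.64688408 -0.37368862 -3.80878576]
angle -0.0158272137863871 0.19769802344056495
```

>>> apply_moves --pt "0 0 0.3" --pt "0 0 0" --pt "0 0 0" --twist '[0,0,0]'

```text
t: 24.12
tool_pos: [0.5855, -0.2264, 0.1198]
orientation: [-3.127, 0.295, 0.003]
force: [-0.1, 4.9, -4.1]
opening: 0.0113
gripper_force: 20.0
```

>>> apply_moves --pt "0 0 0" --pt "0 0 0" --pt "0 0 0" --pt "0 0 -4" --pt "0 0 -5" --pt "4 0 -2" --pt "5 0 0" --pt "5 0 0" --twist '[0,0,0,0,0,0,0,0]' --gripper 3.0

```text
t: 25.12
tool_pos: [0.7254, -0.2541, 0.2321]
orientation: [3.127, -0.296, 0.004]
force: [0.2, -0.4, 0.5]
opening: 0.03
gripper_force: 0.0
```

```bash
python3 - <<'E'
from m import *
c=cam('top','t5.png');s=cam('scene');
plan(.62,.22,.2,105)
try: panframe(c,s)
except Exception as e: print(e)
cv2.imwrite('pics/c5.png',np.hstack([cv2.resize(s['frame'][110:270,110:290,::-1],None,fx=2.2,fy=2.2),cv2.resize(c['frame'][180:340,400:580,::-1],None,fx=2.2,fy=2.2)]))
E
```

```text
at [ 0.7261 -0.2536  0.2249] phi -100.8 q6 1.36 d_cm [-19.25 -44.54   2.63] rows>= 8 twist rad -0.450 (other 2.692)
axis 1 is out of bounds for array of dimension 1
  return _methods._mean(a, axis=axis, dtype=dtype,
  ret = ret.dtype.type(ret / rcount)
```

View pics/c5.png

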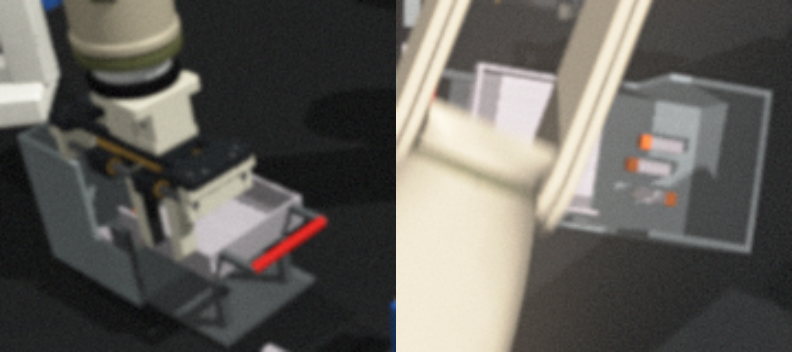

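>>> apply_moves --pt "-2.4 -5.57 0" --pt "-2.4 -5.57 0" --pt "-2.4 -5.57 0" --pt "-2.4 -5.57 0" --pt "-2.4 -5.57 0" --pt "-2.4 -5.57 0" --pt "-2.4 -5.57 0" --pt "-2.4 -5.57 0" --twist '[0,0,0,0,0,0,0,0]'

```text
t: 26.22
tool_pos: [0.6176, 0.2216, 0.2316]
orientation: [-3.127, 0.296, -0.002]
force: [0.3, 0.4, 0.4]
opening: 0.0302
gripper_force: 0.0
```

>>> apply_moves --pt "0 0 0" --pt "0 0 0" --pt "0 0 0" --pt "0 0 0" --twist '[-0.15,-0.15,-0.15,0]'

```text
t: 26.72
tool_pos: [0.6183, 0.22, 0.2313]
orientation: [3.115, 0.408, 0.001]
force: [-0.5, 0.1, -0.0]
opening: 0.0301
gripper_force: 0.0
```

```bash
cat >> m.py <<'E'
def rd(c,s):
    for n,q in(('t',c),('s',s)):
        for b in blobs(q,(0,150,90),(2,255,255),30): print(n,b[0].round(1),b[1])
def orng(c,s):
    for n,q,bx in(('top',c,(140,190,260,280)),('scene',s,(390,260,520,365))):
        print(n,[(b[0].round(1).tolist(),int(b[1][4])) for b in blobs(q,(3,120,80),(17,255,255),8,bx)])
def yell(c):
    Y=[onz(c,*b[0],.08)[:2] for b in blobs(c,(20,120,90),(35,255,255),15,(230,190,420,300))]
    Y=sorted(Y,key=lambda p:-p[1]);print('yellow',np.round(Y,4).tolist());return Y
E
python3 - <<'E'
from m import *
c=cam('top');s=cam('scene');rd(c,s);orng(c,s);yell(c)
for P in([.6267,.222,.123],): plan(*P,105.1)
# triangulate upper bands
T=[(222.2,224.8),(201.8,230.8),(181.3,236.8),(160.8,243.3)];S=[(423.4,280.8),(448.5,284.2),(474.3,287.7),(499.6,290.8)]
c=robot.read_camera('top')
for a,b in zip(T,S):
    o1,d1=ray(c,*a);o2,d2=ray(s,*b);k=np.linalg.lstsq(np.c_[d1,-d2],o2-o1,rcond=None)[0]
    p,q=o1+d1*k[0],o2+d2*k[1];print('band',((p+q)/2).round(4),np.linalg.norm(p-q).round(4))
E
```

```text
t [412.8 236.1] [407 213  12  44 217]
s [243. 219.] [225 208  34  24 182]
top [([181.3, 237.0], 11), ([162.2, 242.8], 23)]
scene [([423.5, 280.9], 83), ([448.6, 284.2], 81), ([474.3, 287.7], 80), ([499.6, 290.8], 78), ([414.3, 336.6], 31), ([438.6, 340.0], 31), ([463.1, 343.1], 30), ([487.5, 346.3], 33)]
yellow [[0.601, 0.0466], [0.5924, 0.0134], [0.5835, -0.0234], [0.5745, -0.0596], [0.5662, -0.0932]]
  at [0.6184 0.22   0.2311] phi -75.2 q6 1.58 d_cm [8.500e-01 1.000e-02 1.081e+01] rows>= 2 twist rad -0.005 (other 3.136)
band [0.6182 0.2205 0.135 ] 0.0037
band [0.6054 0.2688 0.1345] 0.0039
band [0.5925 0.318  0.134 ] 0.0035
band [0.5785 0.3668 0.1333] 0.0045
```

>>> apply_moves --pt "0.8 0 4" --pt "0 0 4" --pt "0 0 2.0" --pt "0 0 0.8" --pt "0 0 0" --twist '[0,0,0,0,0]'

```text
t: 27.5
tool_pos: [0.6266, 0.2224, 0.1234]
orientation: [-3.115, -0.409, -0.001]
force: [-0.1, -0.7, 0.1]
opening: 0.03
gripper_force: 0.0
```

>>> apply_moves --pt "0 0 0" --pt "0 0 0" --pt "0 0 0" --pt "0 0 0" --twist '[0,0,0,0]' --gripper 0.8 --squeeze 6

```text
t: 28.0
tool_pos: [0.6271, 0.2226, 0.1242]
orientation: [-3.114, -0.41, -0.004]
force: [-0.7, 0.1, 5.4]
opening: 0.014
gripper_force: 6.0
```

>>> apply_moves --pt "0.82 0 -0.41" --pt "0.86 0 -0.33" --pt "0.88 0 -0.26" --pt "0.9 0 -0.18" --pt "0.91 0 -0.1" --pt "0 0 0" --twist '[0,0,0,0,0,0]'

```text
t: 28.75
tool_pos: [0.6693, 0.2338, 0.1353]
orientation: [-3.115, -0.41, -0.001]
force: [0.1, -0.3, -0.1]
opening: 0.014
gripper_force: 6.0
```

```bash
python3 - <<'E'
from m import *
s=cam('scene');orng(cam('top'),s);st=robot.read_state();print(st['tool_pos'],st['force'],st['opening'])
cv2.imwrite('pics/c6.png',cv2.resize(s['frame'][210:370,370:540,::-1],None,fx=3.4,fy=3.4,interpolation=2))
E
```

```text
top [([201.8, 230.8], 49), ([181.3, 236.8], 45)]
scene [([471.1, 284.8], 10), ([499.8, 291.2], 72), ([425.6, 293.5], 68), ([414.0, 337.0], 19), ([438.7, 339.9], 32), ([463.3, 343.2], 30), ([487.6, 346.2], 32)]
[0.66850703 0.23364649 0.1350573 ] [ 0.2447879  -0.23692072 -0.11014338] 0.013950173305928145
```

View pics/c6.png

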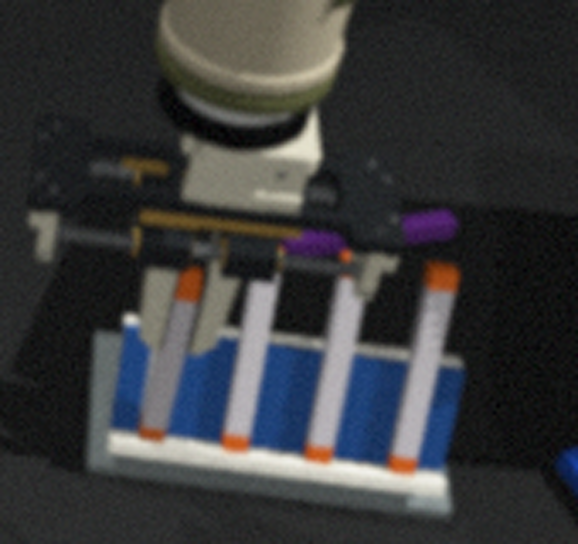

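>>> apply_moves --pt "0 0 0" --pt "0 0 -2" --pt "0 0 -4" --pt "0 0 -4" --pt "0 0 0" --pt "0 0 0" --twist '[0,0,0,0,0,0]' --squeeze 20

```text
t: 29.6
tool_pos: [0.6685, 0.2337, 0.2361]
orientation: [-3.115, -0.41, -0.001]
force: [0.1, -1.2, -0.6]
opening: 0.0142
gripper_force: 20.0
```

```bash
cat >> m.py <<'E'
def tilt(s,box):
    st=robot.read_state();R=Rn.from_rotvec(st['orientation']).as_matrix();p=st['tool_pos'];y=R[:,1]
    for b in blobs(s,(3,120,80),(17,255,255),8,box):
        o,d=ray(s,*b[0]);X=o+d*((p-o)@y)/(d@y);print(b[0].round(1),'rel tcp in tool axes mm',(R.T@(X-p)*1000).round(1))
    print('tool',p.round(4))
E
python3 - <<'E'
from m import *
s=cam('scene','s7.png');tilt(s,(380,180,460,360))
Y=yell(cam('top'))
Y=np.array(Y);g=(Y[4]-Y[0]);print('holder y ang',np.degrees(np.arctan2(g[1],g[0]))-180*0)
print('slots',((Y[1:]+Y[:-1])/2).round(4).tolist())
cv2.imwrite('pics/c7.png',cv2.resize(s['frame'][180:340,370:540,::-1],None,fx=3.4,fy=3.4,interpolation=2))
E
```

```text
[435.5 252.4] rel tcp in tool axes mm [ -5.8  -0.  -14. ]
[448.5 284.1] rel tcp in tool axes mm [147.8   0.  -87.1]
[422.6 303.2] rel tcp in tool axes mm [ -9.2  -0.  120. ]
[438.5 339.9] rel tcp in tool axes mm [184.5  -0.  -10.6]
tool [0.6679 0.2335 0.2346]
yellow [[0.5601, 0.0213], [0.5526, -0.0111], [0.5436, -0.0477], [0.5346, -0.0845], [0.5265, -0.1179]]
holder y ang -103.56421909723123
slots [[0.5564, 0.0051], [0.5481, -0.0294], [0.5391, -0.0661], [0.5306, -0.1012]]
```

View pics/c7.png

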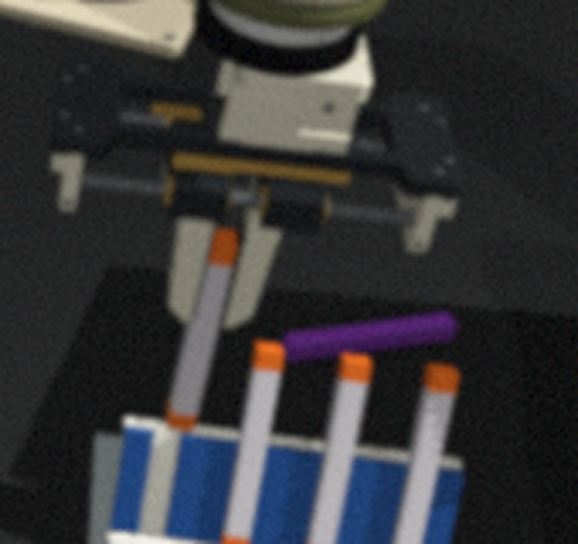

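The holder has been knocked about 4 cm; the bar hangs nearly upright in the gripper (band at (223,245) top, (183,421) bottom of the crop). I'll use the new slot positions.

```bash
cat >> m.py <<'E'
def slots(c):
    Y=np.array(yell(c))
    if len(Y)!=5: return
    u=Y[1]-Y[3];u/=np.linalg.norm(u);ph=np.degrees(np.arctan2(u[1],u[0]))
    S=[(Y[2]+u*k) for k in(.057,.019,-.019,-.057)]
    print('slots',np.round(S,4).tolist(),'holder y',ph.round(1));return S,ph
E
python3 - <<'E'
from m import *
S,ph=slots(cam('top'));plan(*S[0],.235,ph+90)
E
```

```text
yellow [[0.5599, 0.0213], [0.5525, -0.0116], [0.5438, -0.0477], [0.5345, -0.0846], [0.5267, -0.1178]]
slots [[0.5574, 0.0077], [0.5483, -0.0292], [0.5392, -0.0661], [0.5301, -0.103]] holder y 76.2
  at [0.6676 0.2334 0.2336] phi -75.0 q6 1.57 d_cm [-16.49  18.95  -0.09] rows>= 5 twist rad -1.067 (other 2.074)
```

>>> apply_moves --pt "-3.3 3.79 0" --pt "-3.3 3.79 0" --pt "-3.3 3.79 0" --pt "-3.3 3.79 0" --pt "-3.3 3.79 0" --pt "0 0 0" --pt "0 0 0" --pt "0 0 0" --twist '[0,0,0,0,0,-0.178,-0.178,-0.178]'

```text
t: 30.75
tool_pos: [0.5574, 0.0077, 0.2342]
orientation: [-2.892, -1.225, 0.003]
force: [0.4, 0.1, -1.6]
opening: 0.0136
gripper_force: 20.0
```

>>> apply_moves --pt "0 0 0" --pt "0 0 0" --pt "0 0 0" --pt "0 0 0" --twist '[-0.178,-0.178,-0.178,0]'

```text
t: 31.25
tool_pos: [0.5575, 0.008, 0.2343]
orientation: [-2.472, -1.936, 0.002]
force: [0.3, 0.4, -1.0]
opening: 0.014
gripper_force: 20.0
```

```bash
python3 - <<'E'
from m import *
s=cam('scene','s8.png');tilt(s,(240,100,400,300));plan(.5574,.0077,.22,76.2+90)
yell(cam('top'))
E
```

```text
[341.6 190.5] rel tcp in tool axes mm [  3.5  -0.  -18.2]
[337.5 238.2] rel tcp in tool axes mm [ -0.6   0.  109.9]
tool [0.5577 0.008  0.2345]
  at [0.5577 0.008  0.2345] phi -14.0 q6 0.17 d_cm [-0.03 -0.02  1.45] rows>= 1 twist rad -0.004 (other 3.137)
yellow [[0.5267, -0.1178]]
```

>>> apply_moves --pt "0.2 0 2" --pt "0 0 2" --pt "0 0 1" --pt "0 0 1" --pt "0 0 0" --twist '[0,0,0,0,0]'

```text
t: 31.98
tool_pos: [0.558, 0.0098, 0.1743]
orientation: [-2.472, -1.937, 0.002]
force: [-0.5, -1.1, -1.5]
opening: 0.014
gripper_force: 20.0
```

```bash
python3 - <<'E'
from m import *
s=cam('scene');print(robot.read_state()['force']);tilt(s,(240,100,400,300))
cv2.imwrite('pics/c8.png',cv2.resize(s['frame'][170:310,250:400,::-1],None,fx=3.6,fy=3.6,interpolation=2))
E
```

```text
[-0.68011358 -1.33810378 -1.54895885]
tool [0.5583 0.0097 0.1751]
```

View pics/c8.png

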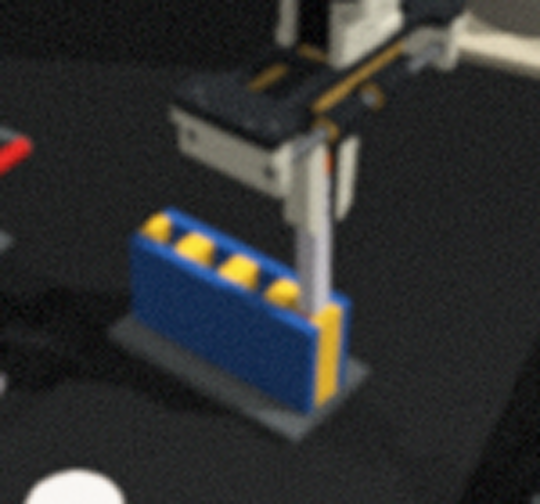

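The lower end is in the slot's mouth (crop (312,310)) with no contact force; I'll lower on.

>>> apply_moves --pt "0 0 1.5" --pt "0 0 1.5" --pt "0 0 1.5" --pt "0 0 0.5" --pt "0 0 0" --twist '[0,0,0,0,0]'

```text
t: 32.65
tool_pos: [0.5579, 0.0099, 0.1244]
orientation: [-2.471, -1.938, 0.002]
force: [-1.4, -3.2, -2.6]
opening: 0.0137
gripper_force: 20.0
```

>>> apply_moves --pt "0 0 0.2" --pt "0 0 0.2" --pt "0 0 0.2" --pt "0 0 0" --twist '[0,0,0,0]' --squeeze 5

```text
t: 33.15
tool_pos: [0.5586, 0.0101, 0.1194]
orientation: [-2.472, -1.938, -0.0]
force: [0.7, 0.6, -1.7]
opening: 0.014
gripper_force: 5.0
```

>>> apply_moves --pt "0 0 0" --pt "0 0 0" --pt "0 0 0" --pt "0 0 -3" --pt "0 0 -5" --pt "0 0 -4" --pt "0 0 0" --twist '[0,0,0,0,0,0.17,0.17]' --gripper 3.0

```text
t: 34.02
tool_pos: [0.5609, 0.0097, 0.2445]
orientation: [2.765, 1.482, 0.011]
force: [-0.7, 0.8, 0.7]
opening: 0.0302
gripper_force: 0.0
```

```bash
python3 - <<'E'
from m import *
s=cam('scene')
for b in blobs(s,(3,120,80),(17,255,255),8,(250,180,520,365)): print(b[0].round(1),b[1][4])
for z in(.13,.135,.2): print(proj(s,[.5574,.0077,z]).round(1))
# next bar: band2 (.6054,.2688)
X=np.array([.6054,.2688])+.0085*np.array([.965,.262]);print(X)
plan(*X,.232,105.1)
E
```

```text
[337.4 236.2] 81
[448.5 284.3] 78
[474.2 287.7] 79
[499.7 291.1] 68
[272.3 327.7] 235
[438.6 340. ] 33
[463.1 343.3] 30
[487.5 346.3] 33
[337.7 236.4]
[337.8 234.6]
[339.1 210.8]
[0.6136025 0.271027 ]
  at [0.5599 0.0098 0.2422] phi -34.1 q6 0.52 d_cm [ 24.64 -10.21   1.04] rows>= 5 twist rad 0.712 (other -2.429)
```

>>> apply_moves --pt "4.93 -2.04 0" --pt "4.93 -2.04 0" --pt "4.93 -2.04 0" --pt "4.93 -2.04 0" --pt "4.93 -2.04 0" --pt "0 0 0" --pt "0 0 0" --pt "0 0 0" --twist '[0,0,0,0,0,0.178,0.178,0.178]'

```text
t: 35.08
tool_pos: [0.6082, 0.2721, 0.2383]
orientation: [3.061, 0.706, -0.003]
force: [-0.9, 0.4, -0.2]
opening: 0.0298
gripper_force: 0.0
```

>>> apply_moves --pt "0 0 2" --pt "0 0 2" --pt "0 0 0" --pt "0 0 0" --twist '[0.178,0,0,0]'

```text
t: 35.58
tool_pos: [0.6086, 0.2719, 0.1995]
orientation: [3.111, 0.439, -0.0]
force: [-0.3, 0.4, 0.5]
opening: 0.0297
gripper_force: 0.0
```

```bash
python3 - <<'E'
from m import *
plan(.6136,.2710,.1235,105.1)
E
```

```text
at [0.6086 0.2719 0.1995] phi -73.9 q6 1.63 d_cm [0.46 0.22 7.6 ] rows>= 2 twist rad 0.017 (other -3.125)
```

>>> apply_moves --pt "0.46 0.22 1" --pt "0 0 3" --pt "0 0 2.6" --pt "0 0 1.0" --pt "0 0 0" --twist '[0.017,0,0,0,0]'

```text
t: 36.2
tool_pos: [0.6135, 0.2709, 0.1229]
orientation: [3.115, 0.408, -0.002]
force: [0.5, 0.8, 0.8]
opening: 0.0297
gripper_force: 0.0
```

>>> apply_moves --pt "0 0 0" --pt "0 0 0" --pt "0 0 0" --pt "0 0 0" --twist '[0,0,0,0]' --gripper 0.8 --squeeze 6

```text
t: 36.7
tool_pos: [0.6145, 0.2713, 0.125]
orientation: [-3.114, -0.409, -0.004]
force: [-1.2, -1.2, 6.4]
opening: 0.0138
gripper_force: 6.0
```

>>> apply_moves --pt "0.82 0 -0.41" --pt "0.86 0 -0.33" --pt "0.88 0 -0.26" --pt "0.9 0 -0.18" --pt "0.91 0 -0.1" --pt "0 0 0" --twist '[0,0,0,0,0,0]'

```text
t: 37.45
tool_pos: [0.6567, 0.2824, 0.1361]
orientation: [-3.115, -0.408, -0.001]
force: [0.1, 0.7, -0.6]
opening: 0.0137
gripper_force: 6.0
```

>>> apply_moves --pt "0 0 0" --pt "0 0 -2" --pt "0 0 -4" --pt "0 0 -4" --pt "0 0 0" --twist '[0,0,0,0,0]' --squeeze 20

```text
t: 38.08
tool_pos: [0.6582, 0.2832, 0.2438]
orientation: [-3.113, -0.408, -0.016]
force: [0.4, 0.6, -1.0]
opening: 0.0138
gripper_force: 20.0
```

```bash
python3 - <<'E'
from m import *
c=cam('top');r=slots(c);s=cam('scene');rd(c,s);tilt(s,(380,180,475,360))
S=r[0] if r else [0,[.5483,-.0292]]
plan(*S[1],.235,76.2+90)
E
```

```text
yellow [[0.56, 0.0222], [0.5521, -0.0115], [0.5434, -0.048], [0.5346, -0.0842], [0.5265, -0.1179]]
slots [[0.5568, 0.0074], [0.5479, -0.0296], [0.539, -0.0665], [0.5301, -0.1034]] holder y 76.4
t [413.  235.5] [408 212  11  45 210]
s [242.6 219. ] [225 208  34  25 178]
[465.7 254.9] rel tcp in tool axes mm [ -1.3   0.  -17.9]
[471.9 287.5] rel tcp in tool axes mm [ 89.5  -0.  -28.8]
[449.5 305.8] rel tcp in tool axes mm [ -4.8  -0.  114.8]
[463.1 343.2] rel tcp in tool axes mm [140.    0.   45.4]
tool [0.6562 0.2824 0.2379]
  at [0.6562 0.2824 0.2379] phi -75.1 q6 1.64 d_cm [-18.5   27.35   0.24] rows>= 6 twist rad -1.069 (other 2.072)
```

>>> apply_moves --pt "-3.08 4.56 -1.4" --pt "-3.08 4.56 -1.4" --pt "-3.08 4.56 -1.4" --pt "-3.08 4.56 0" --pt "-3.08 4.56 0" --pt "-3.08 4.56 0" --pt "0 0 0" --pt "0 0 0" --twist '[0,0,0,0,0,0,-0.178,-0.178]'

```text
t: 39.17
tool_pos: [0.5466, -0.0306, 0.2766]
orientation: [-2.99, -0.959, 0.004]
force: [0.5, 0.4, -0.7]
opening: 0.0139
gripper_force: 20.0
```

>>> apply_moves --pt "0 0 0" --pt "0 0 0" --pt "0 0 0" --pt "0 0 0" --pt "0 0 0" --twist '[-0.178,-0.178,-0.178,-0.178,0]'

```text
t: 39.8
tool_pos: [0.547, -0.0296, 0.2767]
orientation: [-2.473, -1.934, 0.003]
force: [-0.5, -0.6, -1.2]
opening: 0.0136
gripper_force: 20.0
```

```bash
python3 - <<'E'
from m import *
s=cam('scene','s9.png');tilt(s,(240,100,400,300));plan(.5481,-.0294,.124,76.3+90)
E
```

```text
[327.5 166.7] rel tcp in tool axes mm [  3.6  -0.  -16.3]
[324.1 216.2] rel tcp in tool axes mm [ -1.9   0.  110.7]
[337.5 236.3] rel tcp in tool axes mm [ 37.1   0.  148. ]
tool [ 0.5472 -0.0296  0.2769]
  at [ 0.5472 -0.0296  0.2769] phi -14.1 q6 0.10 d_cm [ 0.04  0.12 15.29] rows>= 3 twist rad -0.007 (other 3.135)
```

>>> apply_moves --pt "0.3 0.1 3" --pt "0 0 3" --pt "0 0 2" --pt "0 0 1.2" --pt "0 0 1" --pt "0 0 0" --twist '[0,0,0,0,0,0]'

```text
t: 40.6
tool_pos: [0.5494, -0.027, 0.1759]
orientation: [-2.473, -1.936, 0.001]
force: [-1.1, -0.4, -0.4]
opening: 0.014
gripper_force: 20.0
```

```bash
python3 - <<'E'
from m import *
s=cam('scene');print(robot.read_state()['force']);tilt(s,(240,100,400,300))
cv2.imwrite('pics/c9.png',cv2.resize(s['frame'][170:310,250:400,::-1],None,fx=3.6,fy=3.6,interpolation=2))
E
```

```text
[-0.09334588 -0.65527217 -0.05967283]
[326.6 208. ] rel tcp in tool axes mm [  3.    0.  -16.4]
[337.5 236.3] rel tcp in tool axes mm [35.5  0.  45.6]
tool [ 0.5498 -0.0271  0.1766]
```

View pics/c9.png

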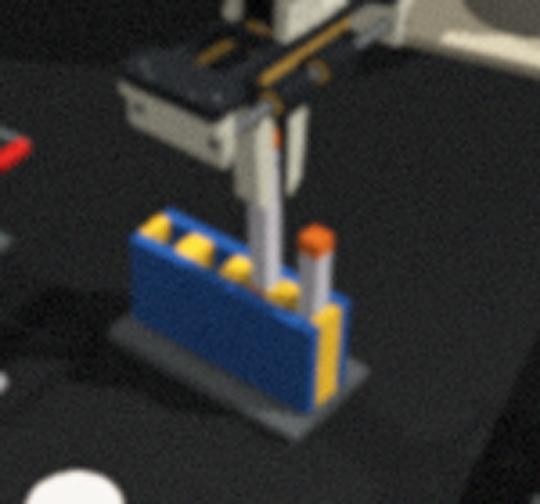

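Bar 1 stands seated (orange top at (316,240)) and the second bar enters slot 2 (crop (265,290)).

>>> apply_moves --pt "0 0 1.5" --pt "0 0 1.5" --pt "0 0 1.5" --pt "0 0 0.7" --pt "0 0 0" --twist '[0,0,0,0,0]'

```text
t: 41.28
tool_pos: [0.549, -0.0269, 0.1233]
orientation: [-2.472, -1.936, 0.002]
force: [-0.2, 0.5, -1.0]
opening: 0.0137
gripper_force: 20.0
```

>>> apply_moves --pt "0 0 0.2" --pt "0 0 0.2" --pt "0 0 0.2" --pt "0 0 0" --twist '[0,0,0,0]' --squeeze 5

```text
t: 41.78
tool_pos: [0.5495, -0.027, 0.1181]
orientation: [-2.473, -1.937, 0.0]
force: [0.2, -0.3, -1.4]
opening: 0.0137
gripper_force: 5.0
```

>>> apply_moves --pt "0 0 0" --pt "0 0 0" --pt "0 0 0" --pt "0 0 -3" --pt "0 0 -5" --pt "0 0 -4" --pt "0 0 0" --pt "0 0 0" --twist '[0,0,0,0,0,0.17,0.17,0]' --gripper 3.0

```text
t: 42.78
tool_pos: [0.5498, -0.0271, 0.2388]
orientation: [2.764, 1.492, 0.001]
force: [-0.2, 0.2, -0.5]
opening: 0.03
gripper_force: 0.0
```

```bash
python3 - <<'E'
from m import *
s=cam('scene')
for b in blobs(s,(3,120,80),(17,255,255),8,(290,180,520,365)): print(b[0].round(1),b[1][4])
for z in(.13,.135): print(proj(s,[.5481,-.0294,z]).round(1))
X=np.array([.5925,.318])+.0085*np.array([.965,.262]);print(X)
plan(*X,.235,105.1)
E
```

```text
[324.  229.5] 82
[337.3 236.2] 82
[474.4 287.7] 76
[499.7 291.1] 70
[463.  343.2] 31
[487.5 346.3] 33
[324.3 229.6]
[324.3 227.9]
[0.6007025 0.320227 ]
  at [ 0.5494 -0.027   0.2379] phi -33.1 q6 0.44 d_cm [ 31.88 -14.67   0.29] rows>= 6 twist rad 0.729 (other -2.413)
```

>>> apply_moves --pt "5.31 -2.44 0" --pt "5.31 -2.44 0" --pt "5.31 -2.44 0" --pt "5.31 -2.44 0" --pt "5.31 -2.44 0" --pt "5.31 -2.44 0" --pt "0 0 0" --pt "0 0 0" --twist '[0,0,0,0,0,0,0.182,0.182]'

```text
t: 43.82
tool_pos: [0.6015, 0.3205, 0.2361]
orientation: [2.989, 0.966, -0.005]
force: [-0.5, -0.6, -0.1]
opening: 0.03
gripper_force: 0.0
```

>>> apply_moves --pt "0 0 2" --pt "0 0 2" --pt "0 0 0" --pt "0 0 0" --twist '[0.182,0.182,0,0]'

```text
t: 44.32
tool_pos: [0.6024, 0.3196, 0.1984]
orientation: [3.114, 0.417, -0.001]
force: [-0.1, 0.4, 0.0]
opening: 0.0302
gripper_force: 0.0
```

```bash
python3 - <<'E'
from m import *
plan(.6007,.3202,.1235,105.1)
E
```

```text
at [0.6024 0.3196 0.1984] phi -74.7 q6 1.72 d_cm [-0.14 -0.1   7.49] rows>= 2 twist rad 0.003 (other -3.139)
```

>>> apply_moves --pt "-0.1 -0.1 1" --pt "0 0 3" --pt "0 0 2.5" --pt "0 0 1.0" --pt "0 0 0" --twist '[0,0,0,0,0]'

```text
t: 44.95
tool_pos: [0.6009, 0.3202, 0.1228]
orientation: [3.114, 0.41, -0.002]
force: [0.4, -1.2, 0.5]
opening: 0.03
gripper_force: 0.0
```

>>> apply_moves --pt "0 0 0" --pt "0 0 0" --pt "0 0 0" --pt "0 0 0" --twist '[0,0,0,0]' --gripper 0.8 --squeeze 6

```text
t: 45.45
tool_pos: [0.6019, 0.3205, 0.1247]
orientation: [-3.115, -0.408, -0.003]
force: [-0.3, -0.7, 6.3]
opening: 0.0138
gripper_force: 6.0
```

>>> apply_moves --pt "0.82 0 -0.41" --pt "0.86 0 -0.33" --pt "0.88 0 -0.26" --pt "0.9 0 -0.18" --pt "0.91 0 -0.1" --pt "0 0 0" --twist '[0,0,0,0,0,0]'

```text
t: 46.2
tool_pos: [0.6442, 0.3318, 0.1359]
orientation: [-3.115, -0.408, -0.001]
force: [-0.5, 0.6, -1.9]
opening: 0.0139
gripper_force: 6.0
```

>>> apply_moves --pt "0 0 0" --pt "0 0 -2" --pt "0 0 -4" --pt "0 0 -4" --pt "0 0 -4" --pt "0 0 0" --twist '[0,0,0,0,0,0]' --squeeze 20

```text
t: 46.95
tool_pos: [0.6452, 0.3326, 0.2836]
orientation: [-3.112, -0.408, -0.016]
force: [0.8, -0.3, -0.6]
opening: 0.0139
gripper_force: 20.0
```

```bash
python3 - <<'E'
from m import *
c=cam('top');yell(c);s=cam('scene');tilt(s,(440,170,500,360))
for b in blobs(s,(3,120,80),(17,255,255),8,(290,180,360,280)): print(b[0].round(1),b[1][4])
plan(.539,-.0664,.276,76.3+90)
E
```

```text
yellow [[0.56, 0.0224], [0.5519, -0.0104], [0.5432, -0.0481], [0.5344, -0.0844], [0.5264, -0.118]]
[497.1 290.5] rel tcp in tool axes mm [57.6 -0.  39.7]
[482.2 294.8] rel tcp in tool axes mm [ -1.8  -0.  110.8]
[487.6 346.2] rel tcp in tool axes mm [109.9  -0.  120. ]
tool [0.6435 0.3318 0.2774]
[323.8 229.5] 86
[337.3 236.2] 82
  at [0.6435 0.3318 0.2774] phi -75.0 q6 1.72 d_cm [-20.37  35.77   0.09] rows>= 7 twist rad -1.071 (other 2.071)
```

>>> apply_moves --pt "-2.91 5.11 -0.2" --pt "-2.91 5.11 0" --pt "-2.91 5.11 0" --pt "-2.91 5.11 0" --pt "-2.91 5.11 0" --pt "-2.91 5.11 0" --pt "-2.91 5.11 0" --pt "0 0 0" --twist '[0,0,0,0,0,0,0,-0.1785]'

```text
t: 48.05
tool_pos: [0.5368, -0.0703, 0.2761]
orientation: [-3.066, -0.681, 0.005]
force: [-0.6, 0.1, -0.8]
opening: 0.014
gripper_force: 20.0
```

>>> apply_moves --pt "0 0 0" --pt "0 0 0" --pt "0 0 0" --pt "0 0 0" --pt "0 0 0" --pt "0 0 0" --twist '[-0.1785,-0.1785,-0.1785,-0.1785,-0.1785,0]'

```text
t: 48.8
tool_pos: [0.5379, -0.0663, 0.2762]
orientation: [-2.47, -1.938, 0.003]
force: [-0.6, 0.5, -0.7]
opening: 0.0139
gripper_force: 20.0
```

```bash
python3 - <<'E'
from m import *
s=cam('scene');tilt(s,(240,100,400,300));plan(.539,-.0664,.124,76.3+90)
E
```

```text
[312.6 160.5] rel tcp in tool axes mm [  2.4   0.  -17. ]
[310.9 209.9] rel tcp in tool axes mm [ -2.2   0.  110.8]
[324.  229.5] rel tcp in tool axes mm [ 36.6  -0.  147.7]
[337.4 236.2] rel tcp in tool axes mm [ 74.8  -0.  147.7]
tool [ 0.5381 -0.0664  0.2765]
  at [ 0.5381 -0.0664  0.2765] phi -13.9 q6 0.03 d_cm [ 0.02  0.13 15.25] rows>= 3 twist rad -0.004 (other 3.138)
```

>>> apply_moves --pt "0.3 0.1 3" --pt "0 0 3" --pt "0 0 2" --pt "0 0 1.2" --pt "0 0 1" --pt "0 0 0" --twist '[0,0,0,0,0,0]'

```text
t: 49.6
tool_pos: [0.5404, -0.0639, 0.1757]
orientation: [-2.471, -1.94, 0.001]
force: [-0.6, -0.2, -0.3]
opening: 0.0138
gripper_force: 20.0
```

>>> apply_moves --pt "0 0 0.7" --pt "0 0 0.8" --pt "0 0 0" --twist '[0,0,0]'

```text
t: 49.98
tool_pos: [0.54, -0.0638, 0.1602]
orientation: [-2.47, -1.94, 0.001]
force: [-0.3, -0.5, -1.1]
opening: 0.014
gripper_force: 20.0
```

```bash
python3 - <<'E'
from m import *
s=cam('scene');st=robot.read_state();print(st['force']);tilt(s,(240,100,400,300))
E
```

```text
[ 0.08640118 -0.46155251 -0.84025088]
[323.9 229.5] rel tcp in tool axes mm [34.6 -0.  30.4]
[337.4 236.3] rel tcp in tool axes mm [72.9  0.  30.5]
tool [ 0.5402 -0.0638  0.1606]
```

Lower band is out of sight in the slot and there's no force; lower on and release.

>>> apply_moves --pt "0 0 1.5" --pt "0 0 1.5" --pt "0 0 0.7" --pt "0 0 0" --twist '[0,0,0,0]'

```text
t: 50.52
tool_pos: [0.5397, -0.0637, 0.1228]
orientation: [-2.469, -1.94, 0.002]
force: [0.2, 0.2, -0.2]
opening: 0.0141
gripper_force: 20.0
```

>>> apply_moves --pt "0 0 0.2" --pt "0 0 0.2" --pt "0 0 0.2" --pt "0 0 0" --twist '[0,0,0,0]' --squeeze 5

```text
t: 51.02
tool_pos: [0.5404, -0.0638, 0.118]
orientation: [-2.47, -1.941, 0.0]
force: [0.2, -0.3, -1.1]
opening: 0.0141
gripper_force: 5.0
```

>>> apply_moves --pt "0 0 0" --pt "0 0 0" --pt "0 0 0" --pt "0 0 -3" --pt "0 0 -5" --pt "0 0 -4" --pt "0 0 0" --pt "0 0 0" --twist '[0,0,0,0,0,0.17,0.17,0]' --gripper 3.0

```text
t: 52.02
tool_pos: [0.5407, -0.0639, 0.2386]
orientation: [2.762, 1.496, 0.001]
force: [0.7, -0.6, -0.4]
opening: 0.0297
gripper_force: 0.0
```

```bash
python3 - <<'E'
from m import *
s=cam('scene')
for b in blobs(s,(3,120,80),(17,255,255),8,(290,180,520,365)): print(b[0].round(1),b[1][4])
for z in(.13,.135): print(proj(s,[.539,-.0664,z]).round(1))
X=np.array([.5785,.3668])+.0085*np.array([.965,.262]);print(X)
plan(*X,.235,105.1)
E
```

```text
[310.4 222.8] 78
[324.  229.4] 83
[337.3 236.2] 82
[499.5 290.7] 77
[487.5 346.3] 33
[311.3 223.2]
[311.3 221.5]
[0.5867025 0.369027 ]
  at [ 0.5403 -0.0638  0.2377] phi -33.0 q6 0.36 d_cm [ 38.84 -19.65   0.28] rows>= 8 twist rad 0.732 (other -2.410)
```

>>> apply_moves --pt "4.85 -2.46 0" --pt "4.85 -2.46 0" --pt "4.85 -2.46 0" --pt "4.85 -2.46 0" --pt "4.85 -2.46 0" --pt "4.85 -2.46 0" --pt "4.85 -2.46 0" --pt "4.85 -2.46 0" --twist '[0,0,0,0,0,0,0,0]'

```text
t: 53.08
tool_pos: [0.5876, 0.3701, 0.2366]
orientation: [2.76, 1.501, -0.003]
force: [0.1, 0.3, -0.9]
opening: 0.0296
gripper_force: 0.0
```

>>> apply_moves --pt "0 0 0" --pt "0 0 0" --pt "0 0 2" --pt "0 0 2" --pt "0 0 0" --pt "0 0 0" --twist '[0.183,0.183,0.183,0.183,0,0]'

```text
t: 53.82
tool_pos: [0.5881, 0.3685, 0.1982]
orientation: [3.114, 0.416, -0.001]
force: [-1.0, -0.2, 0.6]
opening: 0.0301
gripper_force: 0.0
```

```bash
python3 - <<'E'
from m import *
plan(.5867,.3690,.1230,105.1)
E
```

```text
at [0.5881 0.3685 0.1982] phi -74.8 q6 1.79 d_cm [-0.12 -0.08  7.52] rows>= 2 twist rad 0.002 (other -3.140)
```

>>> apply_moves --pt "-0.1 -0.1 1" --pt "0 0 3" --pt "0 0 2.5" --pt "0 0 1.0" --pt "0 0 0" --twist '[0,0,0,0,0]'

```text
t: 54.45
tool_pos: [0.5866, 0.3691, 0.1225]
orientation: [3.115, 0.408, -0.002]
force: [0.2, 0.4, 0.2]
opening: 0.0302
gripper_force: 0.0
```

>>> apply_moves --pt "0 0 0" --pt "0 0 0" --pt "0 0 0" --pt "0 0 0" --twist '[0,0,0,0]' --gripper 0.8 --squeeze 6

```text
t: 54.95
tool_pos: [0.5878, 0.3691, 0.1246]
orientation: [3.115, 0.407, 0.003]
force: [-0.4, -3.2, 7.3]
opening: 0.0145
gripper_force: 6.0
```

>>> apply_moves --pt "0.82 0 -0.41" --pt "0.86 0 -0.33" --pt "0.88 0 -0.26" --pt "0.9 0 -0.18" --pt "0.91 0 -0.1" --pt "0 0 0" --twist '[0,0,0,0,0,0]'

```text
t: 55.7
tool_pos: [0.6301, 0.3807, 0.136]
orientation: [-3.115, -0.407, -0.002]
force: [1.0, -2.6, 3.0]
opening: 0.0146
gripper_force: 6.0
```

>>> apply_moves --pt "0 0 0" --pt "0 0 -2" --pt "0 0 -4" --pt "0 0 -4" --pt "0 0 -4" --pt "0 0 0" --twist '[0,0,0,0,0,0]' --squeeze 20

```text
t: 56.45
tool_pos: [0.6304, 0.3824, 0.2832]
orientation: [-3.11, -0.408, -0.014]
force: [0.8, 0.1, -0.1]
opening: 0.0135
gripper_force: 20.0
```

```bash
python3 - <<'E'
from m import *
c=cam('top');yell(c);s=cam('scene');tilt(s,(440,170,520,360))
for b in blobs(s,(3,120,80),(17,255,255),8,(290,180,360,280)): print(b[0].round(1),b[1][4])
plan(.530,-.1034,.276,76.3+90)
E
```

```text
yellow [[0.5607, 0.0226], [0.5519, -0.0102], [0.5432, -0.047], [0.5337, -0.0854], [0.5266, -0.1178]]
[510.9 298.6] rel tcp in tool axes mm [  1.9  -0.  108.7]
tool [0.6289 0.3813 0.2771]
[310.7 222.9] 80
[323.9 229.5] 85
[337.3 236.2] 82
  at [0.6289 0.3813 0.2771] phi -75.1 q6 1.79 d_cm [-2.204e+01  4.429e+01  1.000e-02] rows>= 8 twist rad -1.071 (other 2.070)
```

>>> apply_moves --pt "-2.75 5.54 0" --pt "-2.75 5.54 0" --pt "-2.75 5.54 0" --pt "-2.75 5.54 0" --pt "-2.75 5.54 0" --pt "-2.75 5.54 0" --pt "-2.75 5.54 0" --pt "-2.75 5.54 0" --twist '[0,0,0,0,0,0,0,0]'

```text
t: 57.55
tool_pos: [0.5288, -0.1055, 0.274]
orientation: [-3.113, -0.407, 0.003]
force: [0.0, 0.3, 0.0]
opening: 0.0137
gripper_force: 20.0
```

>>> apply_moves --pt "0 0 0" --pt "0 0 0" --pt "0 0 0" --pt "0 0 0" --pt "0 0 0" --pt "0 0 0" --pt "0 0 0" --pt "0 0 0" --twist '[-0.1785,-0.1785,-0.1785,-0.1785,-0.1785,-0.1785,0,0]'

```text
t: 58.55
tool_pos: [0.5299, -0.104, 0.2749]
orientation: [-2.474, -1.934, 0.001]
force: [0.0, 0.5, -0.8]
opening: 0.014
gripper_force: 20.0
```

```bash
python3 - <<'E'
from m import *
s=cam('scene');tilt(s,(240,100,400,300));plan(.530,-.1034,.124,76.3+90)
E
```

```text
[298.4 155.3] rel tcp in tool axes mm [  3.1   0.  -17.8]
[298.  204.6] rel tcp in tool axes mm [ -0.8   0.  110.3]
[310.8 223. ] rel tcp in tool axes mm [ 37.4   0.  145. ]
[324.  229.5] rel tcp in tool axes mm [ 76.3  -0.  144.8]
[337.5 236.3] rel tcp in tool axes mm [114.4   0.  144.9]
tool [ 0.53   -0.1041  0.2751]
  at [ 0.53   -0.1041  0.2751] phi -13.9 q6 -0.05 d_cm [ 0.06 -0.   15.11] rows>= 3 twist rad -0.004 (other 3.137)
```

>>> apply_moves --pt "0.2 0.05 3" --pt "0 0 3" --pt "0 0 2" --pt "0 0 1.2" --pt "0 0 1" --pt "0 0 0" --twist '[0,0,0,0,0,0]'

```text
t: 59.35
tool_pos: [0.5312, -0.1025, 0.1735]
orientation: [-2.471, -1.939, 0.001]
force: [0.2, -0.1, 0.0]
opening: 0.0139
gripper_force: 20.0
```

>>> apply_moves --pt "0 0 0.7" --pt "0 0 0.8" --pt "0 0 0" --twist '[0,0,0]'

```text
t: 59.72
tool_pos: [0.5308, -0.1024, 0.158]
orientation: [-2.471, -1.939, 0.001]
force: [0.1, 0.6, -0.5]
opening: 0.0143
gripper_force: 20.0
```

```bash
python3 - <<'E'
from m import *
s=cam('scene');st=robot.read_state();print(st['force']);tilt(s,(240,100,400,300))
E
```

```text
[ 0.33929289  0.16558065 -0.7132862 ]
[299.7 201.6] rel tcp in tool axes mm [  3.3  -0.  -17.6]
[310.7 223.1] rel tcp in tool axes mm [35.7  0.  28.4]
[324.  229.5] rel tcp in tool axes mm [74.7  0.  27.8]
[337.5 236.3] rel tcp in tool axes mm [112.9   0.   27.9]
tool [ 0.531  -0.1024  0.1584]
```

>>> apply_moves --pt "0 0 1.5" --pt "0 0 1.5" --pt "0 0 0.5" --pt "0 0 0" --twist '[0,0,0,0]'

```text
t: 60.28
tool_pos: [0.5308, -0.1024, 0.1229]
orientation: [-2.47, -1.939, 0.001]
force: [-0.4, -0.2, -0.6]
opening: 0.0138
gripper_force: 20.0
```

>>> apply_moves --pt "0 0 0.2" --pt "0 0 0.2" --pt "0 0 0.2" --pt "0 0 0" --twist '[0,0,0,0]' --squeeze 5

```text
t: 60.78
tool_pos: [0.5312, -0.1025, 0.1177]
orientation: [-2.471, -1.94, 0.0]
force: [0.2, 0.2, -0.8]
opening: 0.0137
gripper_force: 5.0
```

>>> apply_moves --pt "0 0 0" --pt "0 0 0" --pt "0 0 0" --pt "0 0 -3" --pt "0 0 -5" --pt "0 0 -5" --pt "0 0 0" --twist '[0,0,0,0,0,0,0]' --gripper 3.0

```text
t: 61.65
tool_pos: [0.5339, -0.1032, 0.2536]
orientation: [2.465, 1.935, 0.009]
force: [0.4, 0.7, -0.2]
opening: 0.0301
gripper_force: 0.0
```

>>> apply_moves --pt "5 0 0" --pt "5 0 0" --pt "5 0 0" --pt "5 0 0" --pt "5 0 0" --pt "5 0 0" --pt "0 0 0" --pt "0 0 0" --twist '[0,0,0,0,0,0,0,0]'

```text
t: 62.65
tool_pos: [0.6021, 0.1887, 0.2466]
orientation: [-2.47, -1.94, 0.003]
force: [-0.1, -0.9, -0.3]
opening: 0.0299
gripper_force: 0.0
```

```bash
python3 - <<'E'
from m import *
s=cam('scene');c=cam('top');rd(c,s);slots(c)
for b in blobs(s,(3,120,80),(17,255,255),8,(250,180,520,365)): print(b[0].round(1),b[1][4])
for z in(.13,.135): print(proj(s,[.530,-.1034,z]).round(1))
cv2.imwrite('pics/fin.png',np.hstack([cv2.resize(s['frame'][110:380,100:420,::-1],(400,338)),cv2.resize(c['frame'][130:400,260:580,::-1],(400,338))]))
E
```

```text
t [413.  234.2] [408 212  11  45 254]
s [241.3 220.3] [225 208  34  26 221]
yellow [[0.5604, 0.0221], [0.5519, -0.0107], [0.5433, -0.0472], [0.5338, -0.0844], [0.5256, -0.1193]]
slots [[0.5569, 0.0081], [0.5478, -0.0288], [0.5388, -0.0657], [0.5297, -0.1026]] holder y 76.2
[298.3 216.9] 74
[310.7 222.8] 79
[324.  229.5] 84
[337.3 236.2] 82
[272.3 327.9] 234
[298.8 217. ]
[298.7 215.3]
```

View pics/fin.png

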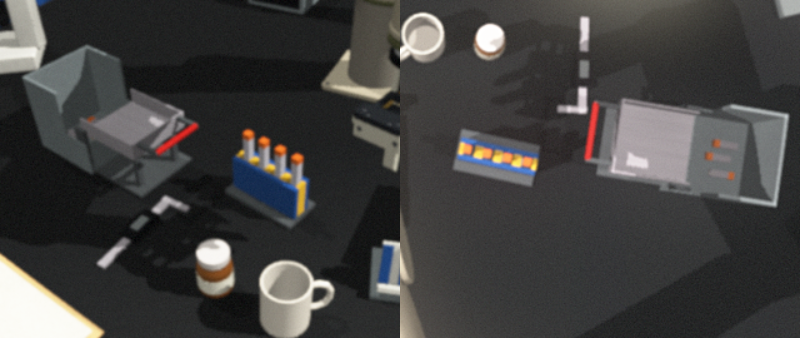

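All four bars are seated in the holder. The bin shows the three halves at (720,143), (715,157) and (728,175). The pan is empty apart from a light patch, and its handle is back at its starting pixels.

```bash
python3 -c "
from plant import robot
print(robot.close_job())"
```

```text
the job is handed in; nothing more can be done
None
```

I handed the job in: the final pictures show all three halves tipped into the scrap bin, the pan back down level and all four whole bars standing at the bottom of their own slots; I did not touch the mug, jar or calliper.

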